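# Take the board stop's setting with a pocket tape and lock it

## Robot

A 7-joint arm with a two-finger parallel gripper is mounted at the origin on the work surface; the furniture and walls round the work are solid. World frame = base frame: x ahead of the robot, y to its left, z up, the work surface at z = 0. Lengths are in m, angles in rad, forces in N, time in s.
With the tool pointing down it reaches from about 0.4 to 0.925 m from the base axis. Payload 4.1 kg.
Tool frame: the origin (TCP) lies at the very end of the fingers, on their centre line; the grasp point (between the pads) lies 19 mm behind it (env.grip_point_offset is the z of the grasp point in the tool frame, in m); z points along the fingers, y is the line along which they close (so a half turn about z gives the same grasp; the last joint's range is limited). The gripper opens to 85 mm and grips with 20 to 120 N. Pads are 22 mm wide; open, the fingers measure 114 mm over their backs; the gripper's body (76 mm by 85 mm) begins 54 mm behind the grasp point. The pads swing forward as they close: fully open they stand 13 mm farther back than shut.
Start: joints at [1.245, 0.398, 0.045, 1.537, -0.019, 1.207, -0.051], TCP at [0.146, -0.633, 0.231] pointing down, gripper open.
Joint ranges: [-2.82, 2.82], [-0.49, 2.23], [-1.37, 1.46], [0, 2.46], [-1.36, 4.5], [0.23, 2], [-2.94, 2.94]. Speed limits (rad/s): [2.57, 2.57, 3.14, 3.14, 3.14, 3.14, 3.14].

## Interface

Orientations are given as a 3x3 rotation matrix whose columns are the frame's x, y, z axes.
In Python, from bench import read_state, viewer, env gives the robot as it stands.
- The arm moves only by the shell command python3 -m inch 'ROWS'. ROWS is JSON, a list of rows, each an object with "grip": the opening, from 0 (shut) to 1 (fully open); "offset": the shift along the tool's x, y, z as a fraction of full scale, a list of three; "turn": the turn about the tool's z as a fraction of full scale. In form: [{"grip": grip, "offset": [dx, dy, dz], "turn": turn}, ...]. A call has exactly 5 rows; each row shifts and turns the commanded pose from where the row before left it, along the tool's axes as they then stand; what a row does not reach is not made up. Full scale, the value 1, is 0.04 m for a shift and 0.08 rad for a turn. A row lasts 1/12 s, in which the tool goes at most 41.7 mm and 7.16 degrees, less where a joint would pass 70% of its speed; a pose out of reach is approached as far as the arm can. A call with a number of a shift or a turn outside -1 to 1 is refused whole. A call with a gripper value outside its range is refused whole. The fingers move at their own pace and stop on an object; the grip force is fixed at half the most. Time passes only in rows, so rows that do not move let the fingers close, or fill a call up. It gives the time, the measured TCP pose, the force, the opening and the grip force at its end, in the units of the state.
- read_state(): the state, without advancing time (a new reading comes with each control period).
- viewer.read_camera(name): name is "scene" or "top"; returns a dict with "image" (400x640x3 uint8, red, green, blue), "vertical_fov" (degrees; the focal length in pixels is half the picture's height over the tangent of half this angle, whatever the lens; pixels are square), "cx", "cy" (the principal point, pixels), "k1" (the pictures are not rectified: a ray, as slopes to the right and down, at radius r is drawn at 1 + k1 r^2 times it, then the intrinsics apply), "R" (3x3) and "t" (3): a world point X has camera coordinates R X + t. Camera axes: x right, y down, z forward; pixel columns grow to the right and rows downward; lengths in m; the calibration is good to about 2 mm. A picture is of the moment at which its call begins. There is no depth.
- env.job_done(): hands the job in; it is judged then, once.
The state is a dict: "clock": time; "joint_pos": joint angles; "joint_vel": joint speeds; "effort": joint torques, N m; "ee_pos": TCP position; "eef_rot": TCP orientation; "wrist_force": force on the tool from outside, world axes, zero at the start; "wrist_torque": the same for the moment, N m; "gripper_width": finger opening in m; "gripper_force": force on a finger pad.
Only numpy, scipy, OpenCV 4.12 (cv2) and the standard library are available. Lean on these libraries where they do the work, as an engineer would, in place of code of your own. Each camera call takes 0.05 s, during which the arm holds its last target. There are 200 camera calls.

## Task

Take the wooden offcut off the measuring board and lay it flat on the bench, clear of the board. Then take the tape measure from its sloping holder, hook its end over the board's upright end plate, draw the case back against the spring, and with the lock still open stand it on the board behind the low stop bar, with its nose drawn up against the stop. Then press the red thumb lever to lock the blade and leave the tape standing there, locked and still hooked; never let the blade snap back, and do not disturb the other things on the bench.

Things in the scene. Friction and masses are not known exactly. Their poses are not given: they have to be found in the camera images.
- board: Fixed plywood board lying on the bench, 270 mm long (x), 84 wide, 12 thick. Origin: centre of its underside; x points along it to the end plate, z up. The aluminium end plate, 6 mm thick, 70 wide, stands upright at its +x end (x 129 to 135 mm), its top 35 mm above the bench, 23 above the board's face. Beyond the plate it is free.
- plate_top (a point): Middle of the top edge of the board's end plate (plate is 3 mm to either side along x). Axes as the board's.
- stop: Fixed aluminium stop bar across the board, 14 mm (x) by 80 by 6 high, with a red mark in the middle; its place along the board varies. Origin: centre of its underside on the board's top face, axes parallel to the board's.
- stop_rear (a point): Foot of the stop bar's rear face (the side away from the end plate), at mid-width on the board's top face; axes as the board's. The nose of the tape's case comes to rest here, 95 to 145 mm from the near face of the end plate.
- offcut: Loose pine offcut, 40 mm (its x) by 70 (y) by 18 high, about 0.1 kg, lying at any yaw on the board behind the stop where the tape must stand. Origin: centre of its underside.
- holder: Fixed grey sloping holder about 100 mm long, 64 wide; its seat, 60 mm wide, rises 30 degrees towards its +x end and has a 19 mm ledge at the low end; no side walls. Origin: centre of its foot, on the bench.
- tape: Loose yellow and black tape measure, about 0.4 kg; case 84 mm long (x, nose at +x), 38 thick (y, flat parallel sides: grip here, about 45 mm above the underside, by the middle or a little behind), 70 high (z up). Origin: centre of the case's underside. Starts in the holder, nose up 30 degrees.
- nose (a point): Lower front edge of the case at mid-thickness: 42 mm ahead of the tape's origin. Axes as the tape's.
- hook (a point): Lowest point of the inner face (towards the case) of the steel hook at the blade's end; hook 18 mm wide, 3 thick, hanging 22 below the blade. Drawn in, this point is 18 mm ahead of the nose and 2 above the level of the case's underside: the plate must enter that 18 mm gap. Axes as the tape's.
- blade (a joint): How far the blade is out, m: 0 at rest, at most 0.2; 83 to 133 mm when parked and hooked. The blade is stiff, 16 mm wide, 2 thick; its lower face is 24 mm above the case's underside, so it passes over stop and plate. A spring (2.5 N at rest, 0.5 N more per 100 mm) draws it in.
- lock (a joint): Red thumb lever on top of the case near the nose, rad: 0 open, 0.32 fully locked (it bites from 0.24). It stays where it is put; 3 to 8 N straight down on its pad turns it and the pad sinks about 9 mm, then stops firmly. Locked, it keeps the blade from going in.
- thumb (a point): Middle of the top of the thumb lever's pad (16 by 18 mm); when open it is 83 mm above the case's underside and 34 mm ahead of the tape's origin.
- spray_lube: Bystander: spray can with green cap, 59 mm across, 225 high; origin at its foot.
- spray_paint: Bystander: spray can with red cap, 59 mm across, 202 high; origin at its foot.
- nail_jar: Bystander: jar with blue lid, 67 mm across, 86 high; origin at its foot.
- wall_plug_jar: Bystander: jar with grey lid, 67 mm across, 86 high; origin at its foot.
- screw_box_1: Bystander: yellow open box of screws, 70 (x) by 105 (y) by 39 mm; origin under its centre.
- screwdriver_green: Bystander: green screwdriver lying, 181 mm long (its y), 31 thick; origin under its centre.
Things that resemble listed ones, but are neither listed nor needed, are in the scene too. There is more than one size of the offcut; the job needs the larger.

How it is judged:
By the outcome, as a careful person would: the job done as asked, in the order asked, and still so for the second after the job is handed in, with the robot touching nothing.
It also fails if it takes over 67 s, if anything falls off the work surface, if the arm or the gripper's body presses on something with over 40 N, if the wrist force passes 120 N, or if a joint passes its speed limit or range.

## Working session

There is one attempt and no reset: what is moved stays moved. The work goes in short steps, Python scripts to look and compute and a shell command to move; the robot and the scene stay as the last step left them, time stands still between calls to the robot, and variables do not carry over. Pictures are saved under pics/ and viewed, at most 10 in all, crops included, and the job is handed in when it is done.

```bash
mkdir -p pics; ls
python3 - <<'E'
from bench import read_state, viewer, env
import cv2,numpy as np
for n in ("scene","top"):
    c=viewer.read_camera(n); cv2.imwrite(f"pics/{n}0.png",c["image"][:,:,::-1])
    print(n,c["vertical_fov"],c["cx"],c["cy"],c["k1"],np.round(c["R"],3).tolist(),np.round(c["t"],3).tolist())
s=read_state();print({k:np.round(v,3).tolist() for k,v in s.items()},env.grip_point_offset)
E
```

```text
pics
scene 42.993994484931605 325.71150312986776 198.50067346644903 -0.08042658855984705 [[0.937, -0.35, 0.009], [-0.284, -0.774, -0.566], [0.205, 0.528, -0.824]] [-0.482, 0.315, 1.173]
top 43.56151920039899 313.56502015492214 209.6057459814282 -0.03951892639673655 [[-0.029, -1.0, 0.005], [-0.976, 0.027, -0.216], [0.216, -0.012, -0.976]] [0.145, 0.574, 1.06]
{'clock': 0.1, 'joint_pos': [1.245, 0.399, 0.045, 1.538, -0.019, 1.207, -0.051], 'joint_vel': [0.001, -0.003, -0.001, -0.004, -0.0, 0.0, -0.001], 'effort': [0.004, -47.626, 1.37, -25.495, 0.012, 0.005, -0.0], 'ee_pos': [0.146, -0.633, 0.23], 'eef_rot': [[0.974, 0.225, -0.0], [0.225, -0.974, 0.002], [-0.0, -0.002, -1.0]], 'wrist_force': [0.438, -0.588, -0.108], 'wrist_torque': [0.003, 0.013, -0.042], 'gripper_force': 0.0, 'gripper_width': 0.085} -0.0187
```

View pics/scene0.png

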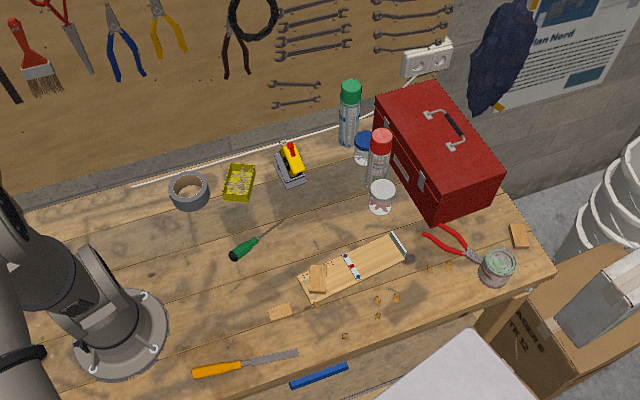

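View pics/top0.png

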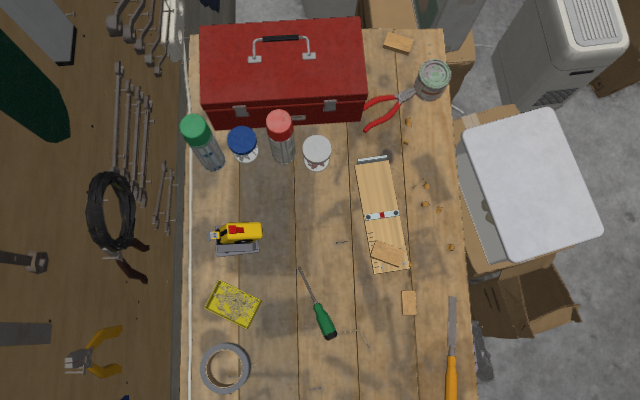

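The scene view shows the board at about (355,268), with the offcut on it at (317,278), and the tape in its holder at (291,160). In the top view the board runs from (373,160) to (390,270), with the stop at (381,215), the offcut at (388,253) and the tape at (238,235). I'll zoom in on these.

```bash
cat > h.py <<'E'
from bench import read_state, viewer, env
import cv2,numpy as np
def cam(n):
    c=viewer.read_camera(n); h=c["image"].shape[0]
    f=h/2/np.tan(np.radians(c["vertical_fov"])/2)
    c["f"]=f; c["R"]=np.array(c["R"]); c["t"]=np.array(c["t"]); c["bgr"]=np.ascontiguousarray(c["image"][:,:,::-1]); return c
def ray(c,u,v):
    d=np.array([(u-c["cx"])/c["f"],(v-c["cy"])/c["f"]]); p=d.copy()
    for _ in range(20): p=d/(1+c["k1"]*(p@p))
    return -c["R"].T@c["t"], c["R"].T@np.array([p[0],p[1],1])
def onz(c,u,v,z):
    o,d=ray(c,u,v); return o+d*(z-o[2])/d[2]
def proj(c,X):
    q=c["R"]@np.array(X)+c["t"]; p=q[:2]/q[2]; p=p*(1+c["k1"]*(p@p)); return p*c["f"]+[c["cx"],c["cy"]]
def tri(c1,p1,c2,p2):
    o,d=ray(c1,*p1);q,e=ray(c2,*p2); d/=np.linalg.norm(d);e/=np.linalg.norm(e)
    s=np.linalg.lstsq(np.c_[d,-e],q-o,rcond=None)[0]; a=o+s[0]*d;b=q+s[1]*e
    return (a+b)/2,np.linalg.norm(a-b)
def crop(c,x,y,w,h,k): return cv2.resize(c["bgr"][y:y+h,x:x+w],None,fx=k,fy=k,interpolation=cv2.INTER_CUBIC)
E
python3 - <<'E'
from h import *
t=cam("top");s=cam("scene")
cv2.imwrite("pics/zt.png",np.hstack([crop(t,350,148,65,130,4.6),crop(t,202,208,70,130,4.6)][:2]))
a=crop(s,290,225,125,85,5); cv2.imwrite("pics/zs.png",a)
cv2.imwrite("pics/zs2.png",crop(s,265,130,50,65,8))
E
```

```text
(no output)
```

View pics/zt.png

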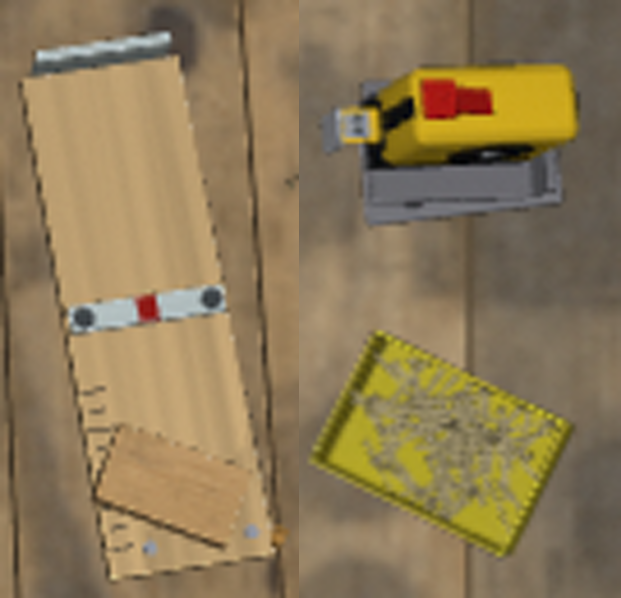

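View pics/zs.png

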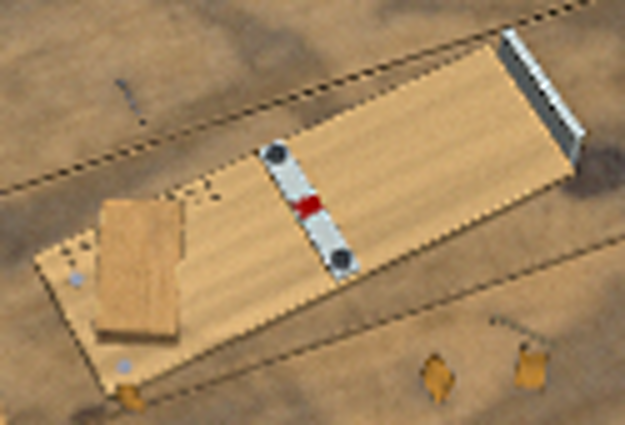

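View pics/zs2.png

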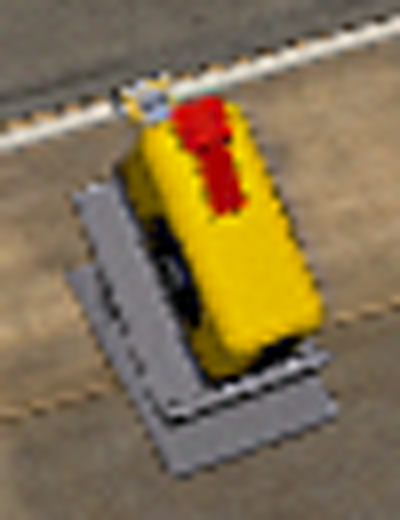

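The zooms put the board, stop and offcut corners, the plate's top edge and the tape's thumb pad within about a pixel. Next I'll cast rays through these points.

Run:
```python
from h import *
np.set_printoptions(precision=4,suppress=True)
t=cam("top");s=cam("scene")
T=lambda x,y:(350+(x+.5)/4.6-.5,148+(y+.5)/4.6-.5)
T2=lambda x,y:(202+(x-299+.5)/4.6-.5,208+(y+.5)/4.6-.5)
S=lambda x,y:(290+(x+.5)/5-.5,225+(y+.5)/5-.5)
S2=lambda x,y:(265+(x+.5)/8-.5,130+(y+.5)/8-.5)
def show(n,z,tp,sp):
    a=np.array([onz(t,*T(*p),z) for p in tp]);b=np.array([onz(s,*S(*p),z) for p in sp])
    print(n);print(np.c_[a[:,:2],b[:,:2]]); print(' mean',a.mean(0),b.mean(0))
    for m in(a,b):
        e=np.diff(np.vstack([m,m[:1]])[:,:2],axis=0); print(' len',np.hypot(*e.T),'ang',np.degrees(np.arctan2(e[:,1],e[:,0])))
show('board',.012,[(22,80),(180,55),(275,553),(112,580)],[(490,45),(573,172),(108,395),(35,258)])
show('plate',.035,[(36,50),(171,33)],[(505,33),(582,133)])
show('stop',.018,[(66,308),(222,285),(226,308),(71,333)],[(260,150),(280,142),(358,270),(338,279)])
show('redmark',.018,[(148,308)],[(309,207)])
show('offcut',.030,[(118,423),(255,470),(223,545),(93,494)],[(103,200),(186,203),(178,333),(97,330)])
for n,a,b in [('pad',(437,99),(203,125)),('rearL',(572,138),(225,352)),('rearR',(572,68),(322,298)),('leverRear',(490,101),(230,208)),('hook',(358,124),(147,98))]:
    print(n,*tri(t,T2(*a),s,S2(*b)))
print('holder foot low corner',[onz(t,*T2(*p),0)[:2] for p in[(368,222)]],[onz(s,*S2(*p),0)[:2] for p in[(180,475),(335,410),(72,272)]])
for n,p,z in[('greencan',(200,125),.225),('driver tip',(299,268),.01),('driver end',(332,335),.015),('jarg',(316,145),.086),('nailjar',(242,138),.086),('redcan',(280,120),.2),('box',(233,304),.039),('smalloff',(409,302),.018),('pliers',(367,130),.01)]: print(n,onz(t,*p,z))
```

```text
board
[[ 0.6954  0.0273  0.6957  0.0247]
 [ 0.7068 -0.056   0.7045 -0.0577]
 [ 0.4459 -0.0874  0.4443 -0.0891]
 [ 0.435  -0.0053  0.4348 -0.0088]]
 mean [ 0.5708 -0.0304  0.012 ] [ 0.5698 -0.0327  0.012 ]
 len [0.0841 0.2628 0.0828 0.2624] ang [ -82.179  -173.1294   97.5856    7.1352]
 len [0.0829 0.262  0.0809 0.2631] ang [ -83.9703 -173.1241   96.7838    7.3155]
plate
[[ 0.704   0.0217  0.6979  0.0171]
 [ 0.7113 -0.0481  0.7099 -0.0493]]
 mean [ 0.7076 -0.0132  0.035 ] [ 0.7039 -0.0161  0.035 ]
 len [0.0702 0.0702] ang [-84.0255  95.9745]
 len [0.0674 0.0674] ang [-79.7378 100.2622]
stop
[[ 0.5723  0.0113  0.5594  0.006 ]
 [ 0.582  -0.0687  0.5706  0.0067]
 [ 0.57   -0.07    0.5801 -0.0724]
 [ 0.5593  0.0094  0.5691 -0.0735]]
 mean [ 0.5709 -0.0295  0.018 ] [ 0.5698 -0.0333  0.018 ]
 len [0.0806 0.0121 0.0801 0.0131] ang [ -83.0911 -174.0485   97.661     8.2122]
 len [0.0112 0.0797 0.0111 0.08  ] ang [   3.8338  -83.1085 -174.5279   96.9414]
redmark
[[ 0.5711 -0.0303  0.5706 -0.0322]]
 mean [ 0.5711 -0.0303  0.018 ] [ 0.5706 -0.0322  0.018 ]
 len [0.] ang [0.]
 len [0.] ang [0.]
of
[... 325 characters left out ...]
 -22.5323 -113.7135  157.4607   68.0937]
pad [0.526  0.3021 0.1274] 0.0003560875079787877
rearL [0.5134 0.2455 0.0801] 0.0019488315636897887
rearR [0.5456 0.2436 0.0963] 0.0011696997806497822
leverRear [0.5276 0.2805 0.1086] 0.0008899267358238912
hook [0.5192 0.3433 0.0996] 0.0026547392870271665
holder foot low corner [array([0.4877, 0.3565])] [array([0.4967, 0.259 ]), array([0.5566, 0.2669]), array([0.488, 0.358])]
greencan [0.7201 0.3513 0.225 ]
driver tip [0.4532 0.1656 0.01  ]
driver end [0.3017 0.0957 0.015 ]
jarg [0.7217 0.1192 0.086 ]
nailjar [0.7432 0.2864 0.086 ]
redcan [0.7366 0.1935 0.2   ]
box [0.375 0.312 0.039]
smalloff [ 0.3686 -0.0801  0.018 ]
pliers [ 0.7844 -0.008   0.01  ]
```

```bash
cat > to.py <<'E'
import sys; from h import *
# usage: to.py x y z toolx_yaw_deg  -> remaining offset in units of 40 mm (tool frame now), turn in units of .08
s=read_state();R=np.array(s["eef_rot"]);p=np.array(s["ee_pos"]);a=[float(v) for v in sys.argv[1:]]
yaw=np.degrees(np.arctan2(R[1,0],R[0,0]));dy=(a[3]-yaw+180)%360-180
print("pos",p.round(4),"yaw",yaw.round(2),"j7",round(s["joint_pos"][6],2),"offset",(R.T@(np.array(a[:3])-p)/.04).round(2),"final-frame",end=" ")
c,q=np.cos(np.radians(a[3])),np.sin(np.radians(a[3]));F=np.array([[c,q,0],[q,-c,0],[0,0,-1]])
print((F.T@(np.array(a[:3])-p)/.04).round(2),"turn",round(-np.radians(dy)/.08,2),"t",round(s["clock"],2),"F",np.round(s["wrist_force"],1),"w",round(s["gripper_width"],4),"gf",round(s["gripper_force"],1))
E
python3 -m inch '[{"grip":1,"offset":[0.65,-0.65,0],"turn":-1},{"grip":1,"offset":[0.76,-0.65,0],"turn":-1},{"grip":1,"offset":[0.8,-0.6,0],"turn":-1},{"grip":1,"offset":[0.85,-0.53,0],"turn":-1},{"grip":1,"offset":[0.89,-0.45,0],"turn":-1}]'
python3 -m inch '[{"grip":1,"offset":[0.92,-0.39,0],"turn":-1},{"grip":1,"offset":[0.95,-0.3,0],"turn":-1},{"grip":1,"offset":[0.97,-0.24,0],"turn":-1},{"grip":1,"offset":[0.98,-0.15,0],"turn":-1},{"grip":1,"offset":[0.98,-0.06,0],"turn":-1}]'
python3 to.py 0.480 -0.037 0.10 67.5
```

```text
clock: 0.72
ee_pos: [0.2499, -0.4641, 0.2314]
eef_rot: [[0.808, 0.589, 0.0], [0.589, -0.808, -0.0], [-0.0, 0.0, -1.0]]
wrist_force: [0.8, -0.2, 0.2]
gripper_width: 0.0852
gripper_force: 0.0
clock: 1.13
ee_pos: [0.3539, -0.2947, 0.2316]
eef_rot: [[0.514, 0.858, 0.0], [0.858, -0.514, -0.001], [-0.001, 0.001, -1.0]]
wrist_force: [0.6, 0.7, 0.4]
gripper_width: 0.0855
gripper_force: 0.0
pos [ 0.3539 -0.2947  0.2316] yaw 59.05 j7 0.04 offset [ 7.15 -0.61  3.29] final-frame [7.16 0.45 3.29] turn -1.84 t 1.13 F [0.6 0.7 0.4] w 0.0855 gf 0.0
```

```bash
python3 -m inch '[{"grip":1,"offset":[0.9,0,0.3],"turn":-0.92},{"grip":1,"offset":[0.9,0,0.4],"turn":-0.92},{"grip":1,"offset":[0.9,0.1,0.4],"turn":0},{"grip":1,"offset":[0.9,0.1,0.4],"turn":0},{"grip":1,"offset":[0.9,0.1,0.4],"turn":0}]' >/dev/null
python3 -m inch '[{"grip":1,"offset":[0.9,0.1,0.4],"turn":0},{"grip":1,"offset":[0.9,0.1,0.4],"turn":0},{"grip":1,"offset":[0.8,0,0.5],"turn":0},{"grip":1,"offset":[0,0,0],"turn":0},{"grip":1,"offset":[0,0,0],"turn":0}]' > /dev/null
python3 to.py 0.480 -0.037 0.016 67.5
```

```text
pos [ 0.4883 -0.0435  0.1023] yaw 67.55 j7 -0.57 offset [ 0.07 -0.25  2.16] final-frame [ 0.07 -0.25  2.16] turn 0.01 t 1.97 F [-0.6 -1.1  0.3] w 0.0855 gf 0.0
```

```bash
python3 -m inch '[{"grip":1,"offset":[0.07,-0.25,0.4],"turn":0},{"grip":1,"offset":[0,0,0.5],"turn":0},{"grip":1,"offset":[0,0,0.5],"turn":0},{"grip":1,"offset":[0,0,0.45],"turn":0},{"grip":1,"offset":[0,0,0.31],"turn":0}]' >/dev/null
python3 to.py 0.480 -0.037 0.016 67.5
python3 -m inch '[{"grip":0,"offset":[0,0,0],"turn":0},{"grip":0,"offset":[0,0,0],"turn":0},{"grip":0,"offset":[0,0,0],"turn":0},{"grip":0,"offset":[0,0,0],"turn":0},{"grip":0,"offset":[0,0,0],"turn":0}]' >/dev/null
python3 to.py 0.62 0.10 0.08 67.5
```

```text
pos [ 0.4797 -0.0415  0.0161] yaw 67.11 j7 -0.68 offset [ 0.11 -0.04  0.  ] final-frame [ 0.11 -0.04  0.  ] turn -0.08 t 2.38 F [-0.2 -0.6  0.1] w 0.0851 gf 0.0
pos [ 0.4819 -0.0399  0.0185] yaw 67.23 j7 -0.68 offset [ 4.56  1.84 -1.53] final-frame [ 4.55  1.85 -1.54] turn -0.06 t 2.8 F [-0.1 -0.   5.6] w 0.0383 gf 61.2
```

```bash
python3 -m inch '[{"grip":0,"offset":[0,0,-0.4],"turn":0},{"grip":0,"offset":[0,0,-0.6],"turn":0},{"grip":0,"offset":[0,0,-0.6],"turn":0},{"grip":0,"offset":[0.6,0.25,0],"turn":0},{"grip":0,"offset":[0.8,0.32,0],"turn":0}]' 
python3 -m inch '[{"grip":0,"offset":[0.8,0.32,0],"turn":0},{"grip":0,"offset":[0.8,0.32,0],"turn":0},{"grip":0,"offset":[0.8,0.32,0],"turn":0},{"grip":0,"offset":[0.6,0.25,0],"turn":0},{"grip":0,"offset":[0.15,0.07,0],"turn":0}]' 
python3 to.py 0.62 0.10 0.010 67.5
```

```text
clock: 3.22
ee_pos: [0.5235, 0.0003, 0.0829]
eef_rot: [[0.392, 0.92, 0.002], [0.92, -0.392, -0.004], [-0.002, 0.004, -1.0]]
wrist_force: [0.0, -0.8, -0.7]
gripper_width: 0.0384
gripper_force: 60.6
clock: 3.63
ee_pos: [0.622, 0.1052, 0.082]
eef_rot: [[0.383, 0.924, 0.004], [0.924, -0.383, 0.004], [0.006, 0.002, -1.0]]
wrist_force: [0.8, 0.7, -0.6]
gripper_width: 0.0386
gripper_force: 60.6
pos [0.622  0.1052 0.082 ] yaw 67.51 j7 -0.88 offset [-0.15 -0.    1.8 ] final-frame [-0.14  0.    1.8 ] turn 0.0 t 3.63 F [ 0.8  0.7 -0.6] w 0.0386 gf 60.6
```

```bash
python3 -m inch '[{"grip":0,"offset":[0,0,0.5],"turn":0},{"grip":0,"offset":[0,0,0.6],"turn":0},{"grip":0,"offset":[0,0,0.5],"turn":0},{"grip":0,"offset":[0,0,0.2],"turn":0},{"grip":0,"offset":[0,0,0],"turn":0}]' 
python3 -m inch '[{"grip":0,"offset":[0,0,0.04],"turn":0},{"grip":0,"offset":[0,0,0.04],"turn":0},{"grip":0,"offset":[0,0,0.03],"turn":0},{"grip":0,"offset":[0,0,0],"turn":0},{"grip":0,"offset":[0,0,0],"turn":0}]'
```

```text
clock: 4.05
ee_pos: [0.6177, 0.0989, 0.0078]
eef_rot: [[0.387, 0.922, -0.003], [0.922, -0.387, -0.001], [-0.002, -0.002, -1.0]]
wrist_force: [-0.0, 0.6, -1.5]
gripper_width: 0.0384
gripper_force: 61.5
clock: 4.47
ee_pos: [0.6198, 0.0996, 0.0065]
eef_rot: [[0.387, 0.922, 0.002], [0.922, -0.387, -0.001], [-0.0, 0.002, -1.0]]
wrist_force: [-2.0, -0.6, 6.7]
gripper_width: 0.0381
gripper_force: 62.3
```

```bash
python3 -m inch '[{"grip":1,"offset":[0,0,0],"turn":0},{"grip":1,"offset":[0,0,0],"turn":0},{"grip":1,"offset":[0,0,0],"turn":0},{"grip":1,"offset":[0,0,-0.3],"turn":0},{"grip":1,"offset":[0,0,-0.7],"turn":0}]' 
python3 -m inch '[{"grip":1,"offset":[0,0,-0.9],"turn":0},{"grip":1,"offset":[0,0,-0.9],"turn":-0.5},{"grip":1,"offset":[0,0,-0.9],"turn":-1},{"grip":1,"offset":[0,0,-0.5],"turn":-1},{"grip":1,"offset":[0,0,0],"turn":-1}]'
python3 to.py 0.527 0.2875 0.175 94.5
```

```text
clock: 4.88
ee_pos: [0.616, 0.099, 0.0418]
eef_rot: [[0.386, 0.922, -0.008], [0.922, -0.386, -0.001], [-0.004, -0.006, -1.0]]
wrist_force: [-0.1, -1.1, -0.1]
gripper_width: 0.0851
gripper_force: 0.0
clock: 5.3
ee_pos: [0.6226, 0.1013, 0.1797]
eef_rot: [[0.112, 0.994, 0.011], [0.994, -0.113, 0.002], [0.003, 0.011, -1.0]]
wrist_force: [0.5, 0.1, 0.9]
gripper_width: 0.0853
gripper_force: 0.0
pos [0.6226 0.1013 0.1797] yaw 83.54 j7 -0.57 offset [ 4.36 -2.9   0.1 ] final-frame [ 4.83 -2.02  0.12] turn -2.39 t 5.3 F [0.5 0.1 0.9] w 0.0853 gf 0.0
```

```bash
python3 -m inch '[{"grip":1,"offset":[0.5,-0.6,0],"turn":-1},{"grip":1,"offset":[0.7,-0.5,0],"turn":-1},{"grip":1,"offset":[0.9,-0.35,0],"turn":-0.39},{"grip":1,"offset":[0.9,-0.35,0],"turn":0},{"grip":1,"offset":[0.9,-0.3,0],"turn":0}]' >/dev/null 
python3 -m inch '[{"grip":1,"offset":[0.75,0,0],"turn":0},{"grip":1,"offset":[0,0,0],"turn":0},{"grip":1,"offset":[0,0,0],"turn":0},{"grip":1,"offset":[0,0,0],"turn":0},{"grip":1,"offset":[0,0,0],"turn":0}]' >/dev/null
python3 to.py 0.527 0.2875 0.064 94.5
python3 - <<'E'
from h import *
t=cam("top");s=cam("scene")
cv2.imwrite("pics/b.png",np.hstack([crop(t,190,160,220,150,2.2)[:300],crop(s,250,110,150,150,2.2)[:300]])[:, :800])
E
```

```text
pos [0.5304 0.2845 0.1725] yaw 94.12 j7 -0.75 offset [ 0.08 -0.08  2.71] final-frame [ 0.08 -0.08  2.71] turn -0.08 t 6.13 F [-0.2  0.1  0.1] w 0.0858 gf 0.0
```

View pics/b.png

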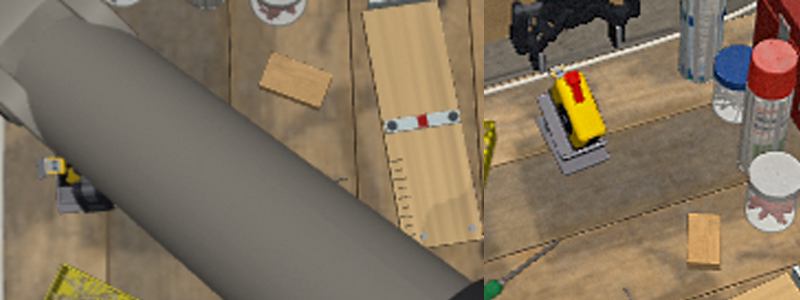

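The offcut lies flat, clear of the board, at (296,80) in the left crop. The gripper is straddling above the tape, so I'll descend and grip.

```bash
python3 -m inch '[{"grip":1,"offset":[0.08,-0.08,0.4],"turn":-0.08},{"grip":1,"offset":[0,0,0.6],"turn":0},{"grip":1,"offset":[0,0,0.6],"turn":0},{"grip":1,"offset":[0,0,0.6],"turn":0},{"grip":1,"offset":[0,0,0.3],"turn":0}]' >/dev/null 
python3 -m inch '[{"grip":1,"offset":[0,0,0.15],"turn":0},{"grip":1,"offset":[0,0,0.06],"turn":0},{"grip":1,"offset":[0,0,0],"turn":0},{"grip":1,"offset":[0,0,0],"turn":0},{"grip":1,"offset":[0,0,0],"turn":0}]' >/dev/null
python3 to.py 0.527 0.2875 0.064 94.5
```

```text
pos [0.5271 0.2899 0.0654] yaw 94.62 j7 -0.83 offset [-0.06 -0.01  0.04] final-frame [-0.06 -0.01  0.04] turn 0.03 t 7.07 F [-0.2  0.4  0.2] w 0.0851 gf 0.0
```

```bash
python3 -m inch '[{"grip":0,"offset":[0,0,0],"turn":0},{"grip":0,"offset":[0,0,0],"turn":0},{"grip":0,"offset":[0,0,0],"turn":0},{"grip":0,"offset":[0,0,0],"turn":0},{"grip":0,"offset":[0,0,0],"turn":0}]'
python3 -m inch '[{"grip":0,"offset":[0,0,-0.1],"turn":0},{"grip":0,"offset":[0,0,-0.3],"turn":0},{"grip":0,"offset":[0,0,-0.6],"turn":0},{"grip":0,"offset":[0,0,-0.6],"turn":0},{"grip":0,"offset":[0,0,-0.6],"turn":0}]'
```

```text
clock: 7.48
ee_pos: [0.5268, 0.2892, 0.0645]
eef_rot: [[-0.08, 0.997, 0.001], [0.997, 0.08, -0.0], [-0.0, 0.001, -1.0]]
wrist_force: [1.1, -0.8, 2.7]
gripper_width: 0.0376
gripper_force: 54.3
clock: 7.9
ee_pos: [0.5251, 0.2889, 0.1527]
eef_rot: [[-0.081, 0.997, -0.002], [0.997, 0.081, -0.001], [-0.001, -0.002, -1.0]]
wrist_force: [0.2, 0.5, -4.8]
gripper_width: 0.0375
gripper_force: 55.0
```

```bash
python3 -m inch '[{"grip":0,"offset":[-0.43,-0.08,-0.1],"turn":0.7},{"grip":0,"offset":[-0.43,-0.05,-0.1],"turn":0.95},{"grip":0,"offset":[-0.43,-0.03,0],"turn":0.95},{"grip":0,"offset":[-0.43,0,0],"turn":0.95},{"grip":0,"offset":[-0.43,0.03,0],"turn":0.95}]' >/dev/null
python3 -m inch '[{"grip":0,"offset":[-0.41,0.1,0],"turn":0.95},{"grip":0,"offset":[-0.41,0.12,0],"turn":0.95},{"grip":0,"offset":[-0.41,0.13,0],"turn":0.95},{"grip":0,"offset":[-0.4,0.15,0],"turn":0.95},{"grip":0,"offset":[-0.4,0.17,0],"turn":0.95}]' >/dev/null
python3 -m inch '[{"grip":0,"offset":[-0.36,0.22,0],"turn":0.95},{"grip":0,"offset":[-0.35,0.25,0],"turn":0.95},{"grip":0,"offset":[-0.33,0.27,0],"turn":0.95},{"grip":0,"offset":[-0.3,0.3,0],"turn":0.95},{"grip":0,"offset":[-0.28,0.32,0],"turn":0.95}]' >/dev/null
python3 -m inch '[{"grip":0,"offset":[-0.25,0.36,0],"turn":0.95},{"grip":0,"offset":[-0.23,0.37,0],"turn":0.95},{"grip":0,"offset":[-0.2,0.38,0],"turn":0.95},{"grip":0,"offset":[-0.15,0.3,0],"turn":0.95},{"grip":0,"offset":[-0.1,0.2,0],"turn":0.7}]'
python3 to.py 0.457 -0.0454 0.120 7
```

```text
clock: 9.57
ee_pos: [0.4866, -0.0417, 0.1599]
eef_rot: [[0.986, 0.165, -0.001], [0.165, -0.986, -0.001], [-0.001, 0.0, -1.0]]
wrist_force: [0.1, -0.0, -5.0]
gripper_width: 0.0372
gripper_force: 55.4
pos [ 0.4866 -0.0417  0.1599] yaw 9.5 j7 -1.48 offset [-0.74 -0.03  1.  ] final-frame [-0.75  0.    1.  ] turn 0.55 t 9.57 F [ 0.1 -0.  -5. ] w 0.0372 gf 55.4
```

```bash
python3 -m inch '[{"grip":0,"offset":[-0.25,0,0],"turn":0.35},{"grip":0,"offset":[-0.3,0,0],"turn":0.2},{"grip":0,"offset":[-0.2,0,0.2],"turn":0},{"grip":0,"offset":[0,0,0.3],"turn":0},{"grip":0,"offset":[0,0,0],"turn":0}]' >/dev/null
python3 to.py 0.457 -0.0454 0.120 7
python3 - <<'E'
from h import *
s=cam("scene")
cv2.imwrite("pics/c.png",crop(s,260,180,160,120,5))
E
```

```text
pos [ 0.4547 -0.0436  0.1378] yaw 7.43 j7 -1.51 offset [0.05 0.05 0.45] final-frame [0.05 0.05 0.45] turn 0.09 t 9.98 F [-1.2 -0.4 -5.2] w 0.0372 gf 55.1
```

View pics/c.png

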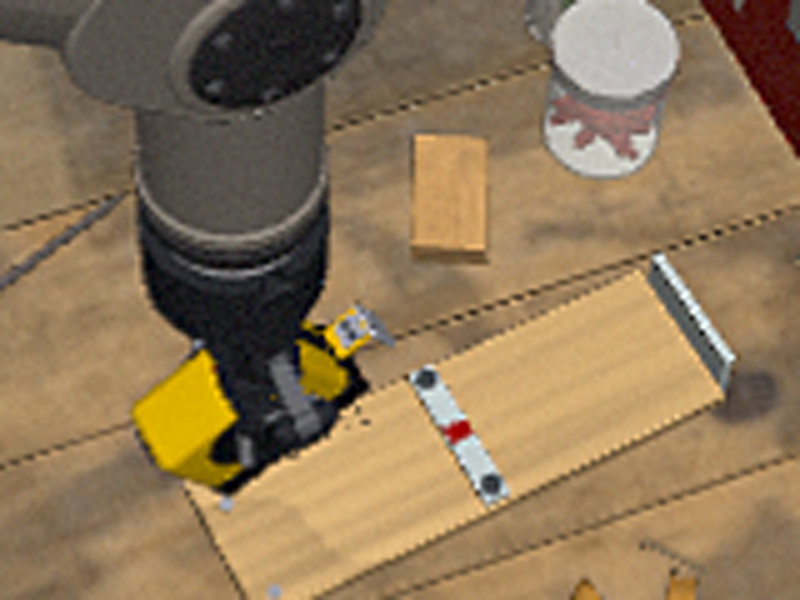

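Tape held nose-up. The rear-lower right corner is at about (230,493) and the nose corner at about (367,385) in the crop. I'll cast both onto the tape's right-hand side plane.

```bash
cat > side.py <<'E'
# side.py: crop px pairs -> (fwd,z) on tape's right-side plane relative to TCP; args x0 y0 k then u,v pairs
import sys; from h import *
a=[float(v) for v in sys.argv[1:]];c=cam("scene");s=read_state();R=np.array(s["eef_rot"]);p=np.array(s["ee_pos"])
n=R[:,1];q=p+n*.019  # tool y points to -y world
out=[]
for u,v in zip(a[3::2],a[4::2]):
    o,d=ray(c,a[0]+(u+.5)/a[2]-.5,a[1]+(v+.5)/a[2]-.5);X=o+d*((q-o)@n)/(d@n);out.append([(X-p)@R[:,0],X[2]-p[2],X[2]]);print(np.round(X,4),np.round(out[-1],4))
d=np.subtract(out[1],out[0]);print("len",np.hypot(d[0],d[1]).round(4),"pitch",np.degrees(np.arctan2(d[1],d[0])).round(1))
E
python3 side.py 260 180 5 230 493 367 385
```

```text
[ 0.4411 -0.0649  0.1063] [-0.0187 -0.0333  0.1063]
[ 0.5097 -0.056   0.1493] [0.0504 0.0097 0.1493]
len 0.0814 pitch 31.9
```

```bash
python3 -m inch '[{"grip":0,"offset":[0,0,0.4],"turn":0.09},{"grip":0,"offset":[0,0,0.5],"turn":0},{"grip":0,"offset":[0,0,0.5],"turn":0},{"grip":0,"offset":[0,0,0.3],"turn":0},{"grip":0,"offset":[0,0,0],"turn":0}]'
python3 -m inch '[{"grip":0,"offset":[0,0,0.05],"turn":0},{"grip":0,"offset":[0,0,0.05],"turn":0},{"grip":0,"offset":[0,0,0.05],"turn":0},{"grip":0,"offset":[0,0,0.05],"turn":0},{"grip":0,"offset":[0,0,0],"turn":0}]'
```

```text
clock: 10.5
ee_pos: [0.4564, -0.0439, 0.0702]
eef_rot: [[0.993, 0.121, -0.005], [0.121, -0.993, 0.001], [-0.004, -0.001, -1.0]]
wrist_force: [0.1, -0.3, -5.3]
gripper_width: 0.0374
gripper_force: 55.1
clock: 10.92
ee_pos: [0.4585, -0.0444, 0.0643]
eef_rot: [[0.993, 0.12, 0.001], [0.12, -0.993, -0.0], [0.001, 0.0, -1.0]]
wrist_force: [-0.3, -0.6, -4.6]
gripper_width: 0.0375
gripper_force: 55.1
```

```bash
for i in 1 2; do python3 -m inch '[{"grip":0,"offset":[0,0,0.04],"turn":0},{"grip":0,"offset":[0,0,0.04],"turn":0},{"grip":0,"offset":[0,0,0.04],"turn":0},{"grip":0,"offset":[0,0,0.04],"turn":0},{"grip":0,"offset":[0,0,0],"turn":0}]' | grep -E "pos|wrist"; done
```

```text
ee_pos: [0.4579, -0.0444, 0.0573]
wrist_force: [-0.2, 0.6, -5.6]
ee_pos: [0.4585, -0.0444, 0.0517]
wrist_force: [-2.2, -0.4, 0.4]
```

```bash
python3 -m inch '[{"grip":0,"offset":[0.05,0,0.04],"turn":0},{"grip":0,"offset":[0.08,0,0.05],"turn":0},{"grip":0,"offset":[0.1,0,0.05],"turn":0},{"grip":0,"offset":[0.05,0,0.02],"turn":0},{"grip":0,"offset":[0,0,0],"turn":0}]' | grep -E "pos|wrist"
python3 - <<'E'
from h import *
s=cam("scene")
cv2.imwrite("pics/d.png",crop(s,270,195,120,100,6))
E
```

```text
ee_pos: [0.4707, -0.0431, 0.0465]
wrist_force: [-2.2, -0.2, 10.1]
```

View pics/d.png

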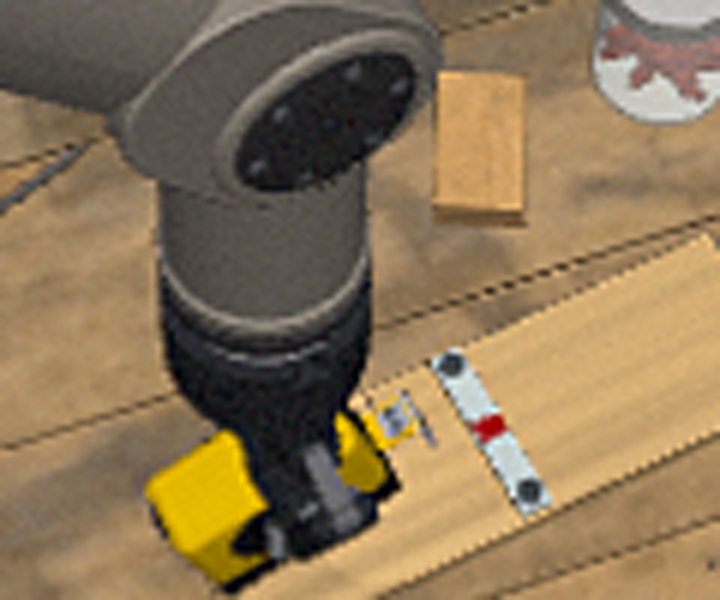

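Rear corner at about (235,592), nose corner at about (400,490); the pitch has dropped.

```bash
python3 side.py 270 195 6 235 592 400 490
python3 -m inch '[{"grip":0,"offset":[0.08,0,0.04],"turn":0},{"grip":0,"offset":[0.08,0,0.05],"turn":0},{"grip":0,"offset":[0.1,0,0.05],"turn":0},{"grip":0,"offset":[0.05,0,0.02],"turn":0},{"grip":0,"offset":[0,0,0],"turn":0}]' | grep -E "pos|wrist"
```

```text
[ 0.4467 -0.0652  0.0198] [-0.0265 -0.0268  0.0198]
[ 0.5203 -0.0562  0.0428] [ 0.0476 -0.0038  0.0428]
len 0.0776 pitch 17.3
ee_pos: [0.4821, -0.0417, 0.0394]
wrist_force: [-1.7, 0.9, 5.9]
```

```bash
for i in 1; do python3 -m inch '[{"grip":0,"offset":[0.06,0,0.03],"turn":0},{"grip":0,"offset":[0.06,0,0.03],"turn":0},{"grip":0,"offset":[0.06,0,0.03],"turn":0},{"grip":0,"offset":[0,0,0.02],"turn":0},{"grip":0,"offset":[0,0,0],"turn":0}]' | grep -E "pos|wrist"; done
python3 - <<'E'
from h import *
s=cam("scene")
cv2.imwrite("pics/e.png",crop(s,270,195,120,100,6))
E
```

```text
ee_pos: [0.4879, -0.041, 0.0346]
wrist_force: [-3.6, 0.3, 5.8]
```

View pics/e.png

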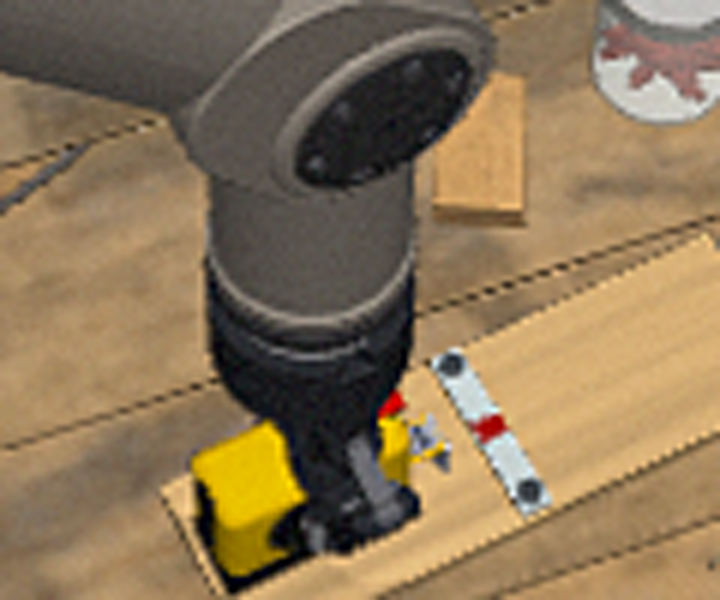

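Rear corner (233,592), nose corner (418,512): nearly level. I'll press until it seats flat.

```bash
python3 side.py 270 195 6 233 592 418 512
for i in 1 2; do python3 -m inch '[{"grip":0,"offset":[0.02,0,0.03],"turn":0},{"grip":0,"offset":[0.02,0,0.03],"turn":0},{"grip":0,"offset":[0,0,0.03],"turn":0},{"grip":0,"offset":[0,0,0],"turn":0},{"grip":0,"offset":[0,0,0],"turn":0}]' | grep -E "pos|wrist"; done
```

```text
[ 0.4459 -0.0652  0.0205] [-0.0445 -0.0141  0.0205]
[ 0.5294 -0.0551  0.0135] [ 0.0396 -0.0211  0.0135]
len 0.0844 pitch -4.7
ee_pos: [0.4884, -0.0409, 0.0339]
wrist_force: [-15.4, 0.0, 37.3]
ee_pos: [0.4884, -0.0409, 0.0338]
wrist_force: [-31.2, 0.8, 74.9]
```

```bash
python3 -m inch '[{"grip":0,"offset":[0,0,-0.18],"turn":0},{"grip":0,"offset":[0,0,-0.3],"turn":0},{"grip":0,"offset":[0,0,-0.5],"turn":0},{"grip":0,"offset":[0,0,-0.3],"turn":0},{"grip":0,"offset":[0,0,0],"turn":0}]' | grep -E "pos|wrist"
python3 to.py 0.6564 -0.0209 0.072 7
```

```text
ee_pos: [0.4943, -0.0404, 0.0803]
wrist_force: [1.5, -0.6, -4.0]
pos [ 0.4943 -0.0404  0.0803] yaw 6.9 j7 -1.59 offset [4.08 0.   0.23] final-frame [4.08 0.01 0.21] turn -0.02 t 14.45 F [ 1.5 -0.6 -4. ] w 0.0374 gf 61.1
```

```bash
python3 -m inch '[{"grip":0,"offset":[0.5,0,0],"turn":0},{"grip":0,"offset":[0.8,0,0],"turn":0},{"grip":0,"offset":[0.8,0,0],"turn":0},{"grip":0,"offset":[0.8,0,0],"turn":0},{"grip":0,"offset":[0.6,0,0],"turn":0}]' >/dev/null
python3 -m inch '[{"grip":0,"offset":[0.4,0,0],"turn":0},{"grip":0,"offset":[0.1,0,0],"turn":0},{"grip":0,"offset":[0,0,0],"turn":0},{"grip":0,"offset":[0,0,0],"turn":0},{"grip":0,"offset":[0,0,0],"turn":0}]'  >/dev/null
python3 to.py 0.6564 -0.0209 0.072 7
python3 - <<'E'
from h import *
t=cam("top");s=cam("scene")
cv2.imwrite("pics/f.png",np.hstack([crop(s,330,190,100,85,5),cv2.resize(crop(t,350,140,50,85,5),(250,425))]))
E
```

```text
pos [ 0.6489 -0.0216  0.077 ] yaw 6.89 j7 -1.64 offset [0.19 0.01 0.13] final-frame [0.19 0.01 0.13] turn -0.02 t 15.28 F [ 0. -0. -6.] w 0.0371 gf 60.9
```

View pics/f.png

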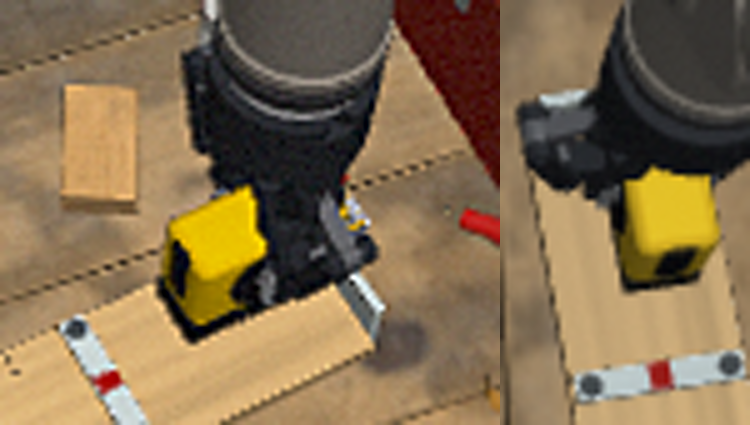

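The case is level above the board, with its rear lower corner at (193,340) in the scene part and its rear bottom edge from (628,288) to (700,279) in the top part. I'll calculate the rear edge's board coordinate. All 10 pictures are now used, so from here I work by numbers only.

```bash
cat > bd.py <<'E'
from h import *
ang=np.radians(7.0);C=np.array([.574,-.031]);ex=np.array([np.cos(ang),np.sin(ang)]);ey=np.array([-ex[1],ex[0]])
def B(X): d=np.array(X[:2])-C; return np.round([d@ex,d@ey,X[2]],4)
E
python3 - <<'E'
from bd import *
t=cam("top");s=cam("scene")
for z in(.05,.055,.06):
  print(z,*[B(onz(t,350+(u-500+.5)/5-.5,140+(v+.5)/5-.5,z)) for u,v in((628,288),(700,279))],B(onz(s,330+193.5/5-.5,190+340.5/5-.5,z)))
X=tri(s,(330+193.5/5-.5,190+340.5/5-.5),t,(350+200.5/5-.5,140+279.5/5-.5));print(B(X[0]),X[1])
print('TCP',B(read_state()["ee_pos"]))
E
python3 side.py 330 190 5 193 340 193 341|head -1
```

```text
0.05 [0.0334 0.0142 0.05  ] [ 0.0326 -0.0192  0.05  ] [ 0.0346 -0.0131  0.05  ]
0.055 [0.0322 0.0151 0.055 ] [ 0.0315 -0.0182  0.055 ] [ 0.033  -0.0152  0.055 ]
0.06 [0.0311 0.0159 0.06  ] [ 0.0304 -0.0172  0.06  ] [ 0.0313 -0.0173  0.06  ]
[ 0.0308 -0.0173  0.0599] 0.0008912144546069444
TCP [0.0767 0.0002 0.0782]
[ 0.6063 -0.0458  0.0632] [-0.0467 -0.0151  0.0632]
```

```bash
python3 -m inch '[{"grip":0,"offset":[0.1,0,0],"turn":0},{"grip":0,"offset":[0.09,0,0],"turn":0},{"grip":0,"offset":[0,0,0],"turn":0},{"grip":0,"offset":[0,0,0],"turn":0},{"grip":0,"offset":[0,0,0],"turn":0}]' >/dev/null
python3 to.py 0.6574 -0.0208 0.047 7
```

```text
pos [ 0.6583 -0.0202  0.078 ] yaw 6.91 j7 -1.64 offset [-0.02  0.01  0.77] final-frame [-0.02  0.01  0.77] turn -0.02 t 15.95 F [ 0.1 -0.4 -5.2] w 0.0375 gf 60.9
```

```bash
python3 -m inch '[{"grip":0,"offset":[-0.01,0,0.1],"turn":0},{"grip":0,"offset":[0,0,0.1],"turn":0},{"grip":0,"offset":[0,0,0.1],"turn":0},{"grip":0,"offset":[0,0,0.1],"turn":0},{"grip":0,"offset":[0,0,0],"turn":0}]' | grep -E "pos|wrist"
python3 -m inch '[{"grip":0,"offset":[0,0,0.1],"turn":0},{"grip":0,"offset":[0,0,0.1],"turn":0},{"grip":0,"offset":[0,0,0.1],"turn":0},{"grip":0,"offset":[0,0,0.06],"turn":0},{"grip":0,"offset":[0,0,0],"turn":0}]' | grep -E "pos|wrist"
```

```text
ee_pos: [0.6569, -0.0203, 0.0606]
wrist_force: [-0.5, -0.9, -5.3]
ee_pos: [0.6573, -0.0203, 0.0468]
wrist_force: [-0.5, 0.6, -6.2]
```

```bash
python3 -m inch '[{"grip":0,"offset":[-0.1,0,0],"turn":0},{"grip":0,"offset":[-0.15,0,0],"turn":0},{"grip":0,"offset":[-0.15,0,0],"turn":0},{"grip":0,"offset":[-0.15,0,0],"turn":0},{"grip":0,"offset":[-0.1,0,0],"turn":0}]' | grep -E "pos|wrist"
python3 -m inch '[{"grip":0,"offset":[0,0,0],"turn":0},{"grip":0,"offset":[0,0,0],"turn":0},{"grip":0,"offset":[0,0,0],"turn":0},{"grip":0,"offset":[0,0,0],"turn":0},{"grip":0,"offset":[0,0,0],"turn":0}]' | grep -E "pos|wrist"
python3 -c "
from bd import *;print(B(read_state()['ee_pos']));t=cam('top');s=cam('scene');cv2.imwrite('pics/g.png',s['bgr'])
print([proj(s,(*(C+ex*x+ey*0),.047)).round(0) for x in(.08,.10,.12,.14)])"
```

```text
ee_pos: [0.6318, -0.0233, 0.0481]
wrist_force: [2.1, 1.3, -6.6]
ee_pos: [0.6328, -0.0232, 0.0479]
wrist_force: [2.9, 1.1, -4.9]
[0.0593 0.0006 0.0479]
[array([381., 247.]), array([388., 243.]), array([395., 240.]), array([402., 237.])]
```

```bash
python3 -m inch '[{"grip":0,"offset":[-0.2,0,0],"turn":0},{"grip":0,"offset":[-0.3,0,0],"turn":0},{"grip":0,"offset":[-0.3,0,0],"turn":0},{"grip":0,"offset":[-0.3,0,0],"turn":0},{"grip":0,"offset":[-0.3,0,0],"turn":0}]' | grep -E "pos|wrist"
python3 -m inch '[{"grip":0,"offset":[-0.3,0,0],"turn":0},{"grip":0,"offset":[-0.3,0,0],"turn":0},{"grip":0,"offset":[-0.3,0,0],"turn":0},{"grip":0,"offset":[-0.3,0,0],"turn":0},{"grip":0,"offset":[-0.28,0,0],"turn":0}]' | grep -E "pos|wrist"
python3 -m inch '[{"grip":0,"offset":[0,0,0],"turn":0},{"grip":0,"offset":[0,0,0],"turn":0},{"grip":0,"offset":[0,0,0],"turn":0},{"grip":0,"offset":[0,0,0],"turn":0},{"grip":0,"offset":[0,0,0],"turn":0}]' | grep -E "pos|wrist"
python3 -c "
from bd import *;print(B(read_state()['ee_pos']))"
```

```text
ee_pos: [0.5766, -0.0301, 0.0479]
wrist_force: [4.3, 1.3, -5.6]
ee_pos: [0.5175, -0.0373, 0.0478]
wrist_force: [3.7, 1.7, -6.2]
ee_pos: [0.5186, -0.0371, 0.0477]
wrist_force: [2.7, -0.1, -6.1]
[-0.0558  0.0007  0.0477]
```

```bash
python3 -m inch '[{"grip":0,"offset":[0,0,0.08],"turn":0},{"grip":0,"offset":[0,0,0.08],"turn":0},{"grip":0,"offset":[0,0,0.08],"turn":0},{"grip":0,"offset":[0,0,0.04],"turn":0},{"grip":0,"offset":[0,0,0],"turn":0}]' | grep -E "pos|wrist"
python3 -m inch '[{"grip":0,"offset":[0,0,0.03],"turn":0},{"grip":0,"offset":[0,0,0.03],"turn":0},{"grip":0,"offset":[0,0,0.02],"turn":0},{"grip":0,"offset":[0,0,0],"turn":0},{"grip":0,"offset":[0,0,0],"turn":0}]' | grep -E "pos|wrist"
```

```text
ee_pos: [0.5179, -0.0373, 0.0362]
wrist_force: [2.6, 0.1, -2.4]
ee_pos: [0.5184, -0.0372, 0.0342]
wrist_force: [2.7, 0.3, 5.7]
```

```bash
python3 -m inch '[{"grip":0,"offset":[0.03,0,-0.03],"turn":0},{"grip":0,"offset":[0.04,0,0],"turn":0},{"grip":0,"offset":[0.03,0,0],"turn":0},{"grip":0,"offset":[0,0,0],"turn":0},{"grip":0,"offset":[0,0,0],"turn":0}]' | grep -E "pos|wrist"
python3 -m inch '[{"grip":0,"offset":[0.03,0,0],"turn":0},{"grip":0,"offset":[0.03,0,0],"turn":0},{"grip":0,"offset":[0,0,0],"turn":0},{"grip":0,"offset":[0,0,0],"turn":0},{"grip":0,"offset":[0,0,0],"turn":0}]' | grep -E "pos|wrist"
python3 -m inch '[{"grip":0,"offset":[0.03,0,0],"turn":0},{"grip":0,"offset":[0.03,0,0],"turn":0},{"grip":0,"offset":[0,0,0],"turn":0},{"grip":0,"offset":[0,0,0],"turn":0},{"grip":0,"offset":[0,0,0],"turn":0}]' | grep -E "pos|wrist"
```

```text
ee_pos: [0.5201, -0.037, 0.034]
wrist_force: [-2.1, -0.8, 2.8]
ee_pos: [0.524, -0.0365, 0.0341]
wrist_force: [0.1, -1.6, -3.0]
ee_pos: [0.5263, -0.0362, 0.0341]
wrist_force: [0.8, 0.3, -6.5]
```

```bash
for i in 1 2; do python3 -m inch '[{"grip":0,"offset":[0.03,0,0],"turn":0},{"grip":0,"offset":[0.03,0,0],"turn":0},{"grip":0,"offset":[0,0,0],"turn":0},{"grip":0,"offset":[0,0,0],"turn":0},{"grip":0,"offset":[0,0,0],"turn":0}]' | grep -E "pos|wrist"; done
```

```text
ee_pos: [0.5263, -0.0362, 0.0341]
wrist_force: [-6.1, -1.3, 0.5]
ee_pos: [0.5264, -0.0363, 0.0341]
wrist_force: [-12.1, -0.3, 6.3]
```

```bash
python3 -m inch '[{"grip":0,"offset":[-0.06,0,-0.02],"turn":0},{"grip":0,"offset":[-0.03,0,0],"turn":0},{"grip":0,"offset":[0,0,0],"turn":0},{"grip":0,"offset":[0,0,0],"turn":0},{"grip":0,"offset":[0,0,0],"turn":0}]' | grep -E "pos|wrist"
python3 -m inch '[{"grip":1,"offset":[0,0,0],"turn":0},{"grip":1,"offset":[0,0,0],"turn":0},{"grip":1,"offset":[0,0,0],"turn":0},{"grip":1,"offset":[0,0,0],"turn":0},{"grip":1,"offset":[0,0,0],"turn":0}]' | grep -E "pos|wrist|width"
python3 -m inch '[{"grip":1,"offset":[0,0,-0.3],"turn":0},{"grip":1,"offset":[0,0,-0.6],"turn":0},{"grip":1,"offset":[0,0,-0.7],"turn":0},{"grip":1,"offset":[0,0,-0.7],"turn":0},{"grip":1,"offset":[0,0,-0.5],"turn":0}]' | grep -E "pos|wrist|width"
python3 -m inch '[{"grip":0,"offset":[0.3,0,0],"turn":0},{"grip":0,"offset":[0.3,0,0],"turn":0},{"grip":0,"offset":[0.15,0,0],"turn":0},{"grip":0,"offset":[0,0,0],"turn":0},{"grip":0,"offset":[0,0,0],"turn":0}]' | grep -E "pos|wrist|width"
python3 -c "
from bd import *;print(B(read_state()['ee_pos']));t=cam('top');s=cam('scene');
for n,c in(('t',t),('s',s)):
  h=cv2.cvtColor(c['bgr'],cv2.COLOR_BGR2HSV)
  for nm,lo,hi in(('red',(0,150,90),(6,255,255)),('yel',(22,150,100),(32,255,255))):
    m=cv2.inRange(h,lo,hi);k,l,st,ce=cv2.connectedComponentsWithStats(m)
    print(n,nm,[(*st[i][:5].tolist(),*ce[i].round(1)) for i in range(1,k) if st[i][4]>12 and 280<ce[i][0]<430 and 180<ce[i][1]<310])
ctr=C-ex*.052
print('pred pad',[proj(c,(*(C-ex*.018),.095)).round(1) for c in(t,s)],'rear top',[proj(c,(*(C-ex*.094),.082)).round(1) for c in(t,s)])"
```

```text
ee_pos: [0.5264, -0.0362, 0.0346]
wrist_force: [-3.2, -0.3, -7.0]
ee_pos: [0.5292, -0.0358, 0.0361]
wrist_force: [0.8, 0.1, 0.0]
gripper_width: 0.0855
ee_pos: [0.529, -0.0358, 0.1508]
wrist_force: [1.0, -0.5, -1.5]
gripper_width: 0.0853
ee_pos: [0.5571, -0.0323, 0.1473]
wrist_force: [-0.2, -0.3, 0.1]
gripper_width: 0.0258
[-0.0169  0.0008  0.1473]
t red [(384, 211, 8, 18, 90, np.float64(388.5), np.float64(219.3))]
t yel [(379, 212, 22, 40, 497, np.float64(389.4), np.float64(233.4))]
s red [(336, 250, 16, 13, 75, np.float64(344.2), np.float64(255.9))]
s yel [(317, 240, 84, 44, 826, np.float64(348.4), np.float64(261.5))]
pred pad [array([388.4, 214. ]), array([347.5, 253.3])] rear top [array([393.9, 249.1]), array([318.7, 269.2])]
```

```bash
python3 -m inch '[{"grip":0,"offset":[-0.02,0.02,0.3],"turn":0},{"grip":0,"offset":[0,0,0.4],"turn":0},{"grip":0,"offset":[0,0,0.3],"turn":0},{"grip":0,"offset":[0,0,0.1],"turn":0},{"grip":0,"offset":[0,0,0],"turn":0}]' | grep -E "pos|wrist|width"
python3 -m inch '[{"grip":0,"offset":[0,0,0.06],"turn":0},{"grip":0,"offset":[0,0,0.06],"turn":0},{"grip":0,"offset":[0,0,0.06],"turn":0},{"grip":0,"offset":[0,0,0],"turn":0},{"grip":0,"offset":[0,0,0],"turn":0}]' | grep -E "pos|wrist|width"
python3 -c "
from bd import *;print(B(read_state()['ee_pos']))"
```

```text
ee_pos: [0.5552, -0.0334, 0.1013]
wrist_force: [-0.8, -0.1, -0.2]
gripper_width: -0.0002
ee_pos: [0.5569, -0.0333, 0.0963]
wrist_force: [-0.1, 0.0, 0.2]
gripper_width: 0.0002
[-0.0172 -0.0002  0.0963]
```

```bash
for i in 1 2 3; do python3 -m inch '[{"grip":0,"offset":[0,0,0.04],"turn":0},{"grip":0,"offset":[0,0,0.04],"turn":0},{"grip":0,"offset":[0,0,0.03],"turn":0},{"grip":0,"offset":[0,0,0],"turn":0},{"grip":0,"offset":[0,0,0],"turn":0}]' | grep -E "pos|wrist"; done
```

```text
ee_pos: [0.5584, -0.0332, 0.0925]
wrist_force: [2.6, 1.5, 2.6]
ee_pos: [0.5569, -0.0333, 0.0873]
wrist_force: [3.6, 0.4, 3.8]
ee_pos: [0.5574, -0.0332, 0.086]
wrist_force: [-3.0, -0.1, 23.2]
```

```bash
python3 -m inch '[{"grip":0,"offset":[0,0,-0.1],"turn":0},{"grip":0,"offset":[0,0,-0.3],"turn":0},{"grip":0,"offset":[0,0,-0.7],"turn":0},{"grip":0,"offset":[0,0,-0.9],"turn":0},{"grip":0,"offset":[-0.5,0.5,-0.9],"turn":0}]' | grep -E "pos|wrist"
python3 -m inch '[{"grip":0,"offset":[-0.5,0.9,-0.5],"turn":0},{"grip":0,"offset":[0,0.9,0],"turn":0},{"grip":0,"offset":[0,0.9,0],"turn":0},{"grip":0,"offset":[0,0.5,0],"turn":0},{"grip":0,"offset":[0,0,0],"turn":0}]' | grep -E "pos|wrist|clock"
python3 -c "
from bd import *;t=cam('top');s=cam('scene');out={}
for n,c in(('t',t),('s',s)):
  h=cv2.cvtColor(c['bgr'],cv2.COLOR_BGR2HSV)
  for nm,lo,hi in(('red',(0,150,90),(6,255,255)),('yel',(22,150,100),(32,255,255))):
    m=cv2.inRange(h,lo,hi);k,l,st,ce=cv2.connectedComponentsWithStats(m)
    print(n,nm,[(*st[i][:5].tolist(),*ce[i].round(1)) for i in range(1,k) if st[i][4]>4 and 280<ce[i][0]<430 and 140<ce[i][1]<310])
print('hook tip pred',[proj(c,(*(C+ex*.137),.038)).round(1) for c in(t,s)],'pad locked',[proj(c,(*(C-ex*.018),.086)).round(1) for c in(t,s)],'rear top',[proj(c,(*(C-ex*.094),.082)).round(1) for c in(t,s)])"
```

```text
ee_pos: [0.5407, -0.0488, 0.196]
wrist_force: [1.3, -0.0, 0.7]
clock: 26.57
ee_pos: [0.5348, -0.1862, 0.2126]
wrist_force: [0.1, -1.9, -0.3]
t red [(383, 210, 9, 18, 99, np.float64(387.6), np.float64(218.3))]
t yel [(370, 159, 31, 93, 880, np.float64(384.6), np.float64(213.2))]
s red [(389, 127, 31, 48, 79, np.float64(404.3), np.float64(151.0)), (370, 136, 23, 18, 240, np.float64(380.6), np.float64(146.2)), (336, 252, 18, 11, 68, np.float64(344.8), np.float64(257.2))]
s yel [(317, 251, 38, 33, 537, np.float64(333.8), np.float64(266.8))]
hook tip pred [array([372.7, 155.3]), array([400.2, 239.2])] pad locked [array([387.8, 214.8]), array([347.4, 255.1])] rear top [array([393.9, 249.1]), array([318.7, 269.2])]
```

```bash
python3 -c "
from bench import env; print(env.job_done())"
```

```text
the job is handed in; nothing more can be done
None
```

I've handed the job in at about 27 s, under the 67 s limit: offcut flat on the bench, tape hooked and standing nose to the stop, lever pressed to its firm stop; the bystanders weren't individually re-checked.

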